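# Clear the filter chamber and fit the new element

## Task

Fit the new filter element into the open chamber of the twin filter, pushed fully home on its spigot against the grip of the O-ring and left there upright. The old element's bottom cap may have stayed behind down in that chamber, where only feeling for it will tell: if it is there, lift it out and leave it in the scrap tray. Work gently inside the chamber, and leave the other things on the counter where they are.

Things in the scene. Friction and masses are not known exactly. Their poses are not given: they have to be found in the camera images.
- open_chamber: The open chamber of the twin filter, fixed: an upright grey pot without its cover. Origin at the centre of its underside (8 mm above the counter), z up along its axis. Outside 80 mm diameter with a flange of 96 mm around the rim; bore 70 mm diameter; floor 14 mm and rim 80 mm above the origin, so 66 mm deep. Its floor and walls may be pressed with no more than 60 N.
- mouth (a point): The centre of the open chamber's rim, 66 mm above its floor.
- seat (a point): The centre of the open chamber's floor. The old cap, if still there (about every second time; its pose is not given), sits here loosely around the spigot: steel, 0.09 to 0.14 kg, a disc 56 mm across and 5 mm thick, a closed hub 36 mm across up to 22 mm above the floor, and on the hub a central stub of broken rod, 12 mm diameter, up to 38 mm. It lifts straight off.
- spigot: The fixed spigot standing in the middle of the open chamber's floor: origin at its foot on the floor, 18 mm diameter, 16 mm high, with a rubber O-ring standing 3.5 mm proud all round, 12 mm above the floor. If the old cap is there it hides the spigot: a finger lowered on this axis meets the cap's stub 38 mm above the floor, instead of the spigot's top at 16 mm.
- new_element: The new filter element, loose, upright on the counter: a pleated paper cylinder between steel end caps, 56 mm diameter, 56 mm high, 0.15 to 0.31 kg, with a steel rod end on top. Origin at the centre of its underside, z up. In its underside a socket 20 mm wide (mouth 26 mm) and 20 mm deep goes over the spigot.
- rod_end (a point): The middle of the new element's rod end, 68 mm above its underside: a plain steel rod, 14 mm diameter, 56 to 80 mm above the underside, to hold it by. Over the last 10 mm of the way in the O-ring resists with a force growing to 15 to 25 N; it stops short if let go or pushed too weakly, and stays where it is pushed. Home, its origin is at seat, its top cap 10 mm below the rim.
- closed_chamber: The other chamber of the twin filter, fixed, its axis 120 mm from the open one: the same pot with its cover bolted on, top of the cover's low dome 98 mm above its origin (106 mm above the counter). Origin at the centre of its underside. It stays shut and is no part of the work.
- manifold: The foot plate (120 x 250 x 8 mm) that carries the two chambers, and the brass change-over valve between them (64 mm high over the counter) with a lever to its front and two copper pipes to its back. Fixed. Origin at the centre of its underside; the chambers' axes lie 60 mm from it along +y and -y, either way round.
- scrap_tray: Low open grey plastic tray, fixed, empty at the start, 150 x 170 mm outside, walls 4 mm thick and 35 mm high, floor 4 mm thick. Origin at the centre of its underside. For the old cap.
- loose_cover: Bystander: the open chamber's cover, a loose grey disc of 96 mm diameter, 10 mm thick, with a low dome to 18 mm. Origin at the centre of its underside. To be left alone.
- spanner: Bystander: steel spanner lying on the counter, 170 mm long along its x. To be left alone.
- elbow_fitting: Bystander: copper 90 degree elbow, 22 mm tube, lying on the counter. To be left alone.
- coupling: Bystander: copper coupling sleeve, 23 mm diameter, 34 mm high, standing on the counter. To be left alone.
Things that resemble listed ones, but are neither listed nor needed, are in the scene too. What is shaped like the new_element but yellow is not meant.

How it is judged:
By the outcome, as a careful person would: the job done as asked, in the order asked, and still so for the second after the job is handed in, with the robot touching nothing.
It also fails if it takes over 64 s, if anything falls off the work surface, if the arm or the gripper's body presses on something with over 40 N, if the wrist force passes 120 N, or if a joint passes its speed limit or range.

## Robot

A 6-joint arm with a two-finger parallel gripper is mounted at the origin on the work surface. World frame = base frame: x ahead of the robot, y to its left, z up, the work surface at z = 0. Lengths are in m, angles in rad, forces in N, time in s.
With the tool pointing down it reaches from about 0.225 to 0.875 m from the base axis. Payload 3.4 kg.
Tool frame: the origin (TCP) lies at the very end of the fingers, on their centre line; the grasp point (between the pads) lies 19 mm behind it; z points along the fingers, y is the line along which they close (so a half turn about z gives the same grasp; the last joint's range is limited). The gripper opens to 85 mm and grips with 20 to 120 N. Pads are 22 mm wide; open, the fingers measure 114 mm over their backs; the gripper's body (76 mm by 85 mm) begins 54 mm behind the grasp point. The pads swing forward as they close: fully open they stand 13 mm farther back than shut.
Start: joints at [-1.461, 0.276, 1.505, -0, 1.361, -0.121], TCP at [0.132, -0.56, 0.231] pointing down, gripper open.
Joint ranges: [-2.89, 2.89], [-0.75, 2.08], [0.22, 2.7], [-1.18, 4.32], [0.11, 2.71], [-2.7, 2.7]. Speed limits (rad/s): [2.57, 2.57, 3.14, 3.14, 3.14, 3.14].

## Interface

Orientations are given as a unit quaternion [w, x, y, z].
In Python, from rig import get_state, optics, sign_off gives the robot as it stands.
- The arm moves only by the tool send_rows, never from a script. Its argument "increments" is a list of rows, each an object with "gripper": the gripper's target within -1 to 1 (shut at 1, half-way at 0, fully open at -1); "linear": the shift along the world's x, y, z in m, a list of three; "delta_rot": the turn, a rotation vector about the world's x, y, z in rad, a list of three. In form: [{"gripper": gripper, "linear": [dx, dy, dz], "delta_rot": [rx, ry, rz]}, ...]. A call has 1 to 8 rows; each row is the pose to reach, as a shift and turn from the pose commanded when the call began; what a row does not reach only later rows make up. A row lasts 1/10 s, in which the tool goes at most 50 mm and 8.59 degrees, less where a joint would pass 70% of its speed; a pose out of reach is approached as far as the arm can. A call with a gripper value outside its range is refused whole. The fingers move at their own pace and stop on an object; "newtons" is the grip in N (left out, the last holds). Time passes only in rows, so rows that repeat a pose let the fingers close. It gives the time, the measured TCP pose, the force, the opening and the grip force at its end, in the units of the state.
- get_state(): the state, without advancing time (a new reading comes with each control period).
- optics.get_image(name): name is "scene" or "top" or "wrist"; returns a dict with "pixels" (400x640x3 uint8, blue, green, red), "K" (3x3 intrinsics, pixels), "rvec" (rotation vector, rad) and "tvec" (3), from world to camera coordinates, as OpenCV has them; the wrist camera has in their place "T_tool_cam" (4x4, takes a point from camera to tool coordinates, whose origin is the TCP and whose axes are the flange's). Camera axes: x right, y down, z forward; pixel columns grow to the right and rows downward; lengths in m; the calibration is good to about 2 mm. A picture is of the moment at which its call begins: read the wrist's pose just before it. There is no depth.
- sign_off(): hands the job in; it is judged then, once.
The state is a dict: "clock": time; "qpos": joint angles; "qd": joint speeds; "effort": joint torques, N m; "position": TCP position; "ee_rot": TCP orientation; "contact_force": force on the tool from outside, world axes, zero at the start; "moment": the same for the moment, N m; "width": finger opening in m; "gripper_force": force on a finger pad.
Only numpy, scipy, OpenCV 4.12 (cv2) and the standard library are available. Lean on these libraries where they do the work, as an engineer would, in place of code of your own. Each camera call takes 0.05 s, during which the arm holds its last target. There are 200 camera calls.

## Working session

There is one attempt and no reset: what is moved stays moved. The work goes in short steps, Python scripts to look and compute and a tool call to move; the robot and the scene stay as the last step left them, time stands still between calls to the robot, and variables do not carry over. Pictures are saved under pics/ and viewed, at most 10 in all, crops included, and the job is handed in when it is done.

Besides the shell and the picture viewer there is one more tool, called after "Emit:" as name(argument=value, ...) on one line, values as JSON. send_rows: Moves the arm, as the interface text tells. Its arguments: {"type":"object","properties":{"increments":{"type":"array"},"newtons":{"type":"number"}},"required":["increments"]}

```bash
mkdir -p pics; cat > h.py <<'E'
import numpy as np, cv2
from rig import get_state, optics, sign_off
from scipy.spatial.transform import Rotation as R
def grab(name, fn=None):
    s=get_state(); im=optics.get_image(name)
    K=np.array(im["K"],float)
    if name=="wrist":
        q=s["ee_rot"]; T=np.eye(4); T[:3,:3]=R.from_quat([q[1],q[2],q[3],q[0]]).as_matrix(); T[:3,3]=s["position"]
        W=T@np.array(im["T_tool_cam"]); Rc=W[:3,:3]; c=W[:3,3]
    else:
        r=cv2.Rodrigues(np.array(im["rvec"],float))[0]; Rc=r.T; c=-r.T@np.array(im["tvec"],float).ravel()
    if fn: cv2.imwrite("pics/"+fn,im["pixels"])
    return im["pixels"],K,Rc,c
def ray(cam,uv):
    _,K,Rc,c=cam; d=Rc@np.linalg.inv(K)@np.array([uv[0],uv[1],1.]); return c,d/np.linalg.norm(d)
def onz(cam,uv,z):
    c,d=ray(cam,uv); return c+d*(z-c[2])/d[2]
def proj(cam,p):
    _,K,Rc,c=cam; v=K@(Rc.T@(np.array(p)-c)); return v[:2]/v[2]
def save(cam,fn): np.savez(fn,p=cam[0],K=cam[1],R=cam[2],c=cam[3])
def load(fn): d=np.load(fn); return d["p"],d["K"],d["R"],d["c"]
E
python3 - <<'E'
from h import *
np.set_printoptions(precision=3,suppress=True)
for n in("scene","top"):
    c=grab(n,n+".png"); save(c,n+".npz"); print(n,c[3],c[2].tolist())
s=get_state(); print(s["ee_rot"],s["width"],s["contact_force"],s["clock"])
E
```

```text
scene [1.368 0.44  0.697] [[-0.48514971192505363, 0.4944097181088095, -0.721241143903067], [0.8744228211243433, 0.27071439491066895, -0.4026145132569052], [-0.003806168149464606, -0.8259980308861017, -0.563660151204873]]
top [0.465 0.013 1.047] [[0.015659978216306714, -0.9936276302848355, 0.11161943117937698], [-0.9998730766848904, -0.01588935745651543, -0.0011656930602035043], [0.0029318258741515488, -0.11158700934321134, -0.9937503427636549]]
[-0.001  0.993  0.115 -0.   ] 0.08516636147866656 [ 0.61  -0.54  -0.563] 0.1
```

View pics/top.png

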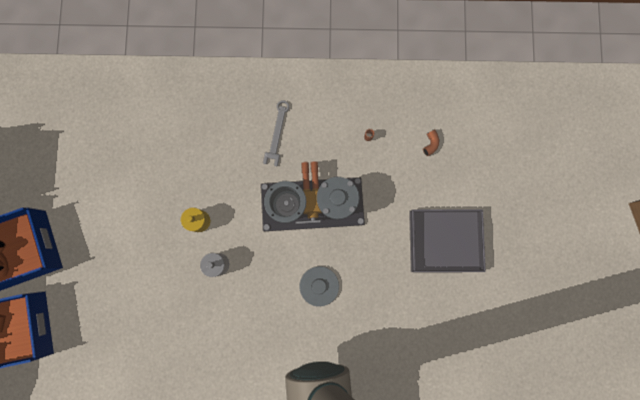

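View pics/scene.png

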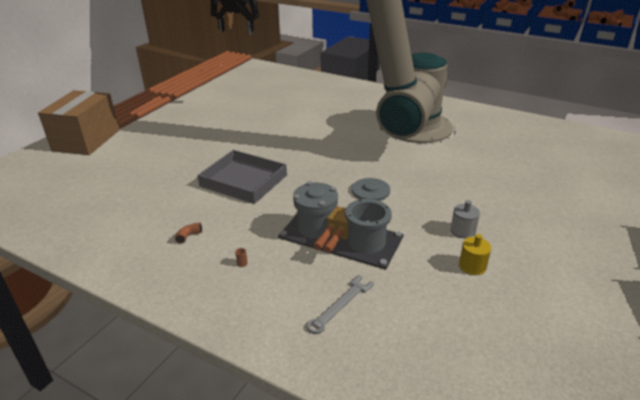

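Top view: open chamber at about (286,202), closed chamber (338,198), grey element (213,264), yellow decoy (194,219), tray (448,240). In the scene view, the open chamber's rim is at (368,215) and the element's rod at (467,206).

```bash
python3 - <<'E'
from h import *
np.set_printoptions(precision=3,suppress=True)
t=load("top.npz"); s=load("scene.npz")
print("rim",onz(t,(286,202),.088),onz(s,(368,213),.088))
print("closed",onz(t,(340,197),.106),onz(s,(316,190),.106))
for uv in((264,186),(362,179),(266,228),(361,222)): print("bolt",onz(t,uv,.012))
print("elem", onz(t,(213,264),.056), onz(s,(466,210),.06))
print("yellow",onz(t,(194,219),.056))
print("tray",[onz(t,p,.035) for p in((410,209),(483,208),(485,271),(411,272))])
print("cover",onz(t,(320,286),.015))
a=t[0][140:300,170:380]; cv2.imwrite("pics/tc.png",cv2.resize(a,None,fx=3.7,fy=3.7,interpolation=cv2.INTER_CUBIC))
E
```

```text
rim [0.587 0.102 0.088] [0.594 0.108 0.088]
closed [ 0.598 -0.02   0.106] [ 0.594 -0.014  0.106]
bolt [0.636 0.165 0.012]
bolt [ 0.657 -0.077  0.012]
bolt [0.532 0.156 0.012]
bolt [ 0.551 -0.075  0.012]
elem [0.444 0.27  0.056] [0.447 0.273 0.06 ]
yellow [0.548 0.319 0.056]
tray [array([ 0.582, -0.19 ,  0.035]), array([ 0.587, -0.365,  0.035]), array([ 0.438, -0.366,  0.035]), array([ 0.433, -0.191,  0.035])]
cover [0.395 0.023 0.015]
```

View pics/tc.png

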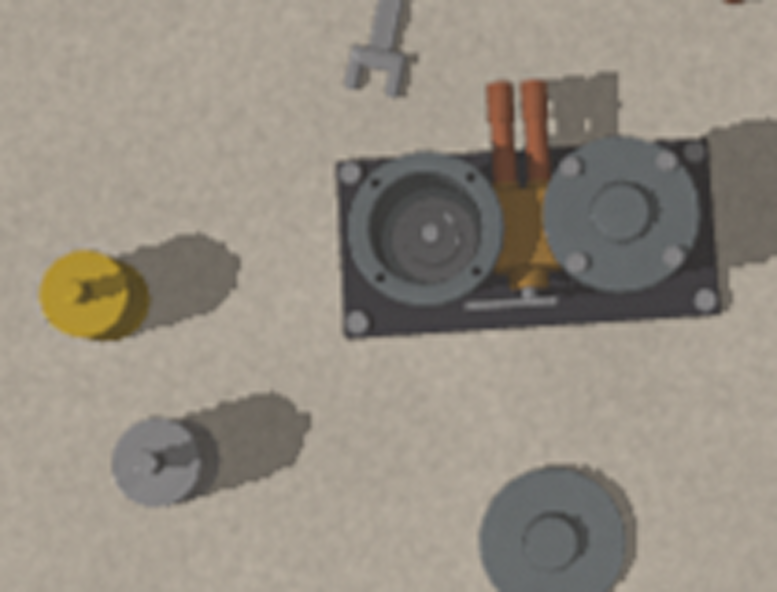

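Emit:
send_rows(increments=[{"gripper": 1, "linear": [0.455, 0.665, 0.02], "delta_rot": [0, 0, 0]}, {"gripper": 1, "linear": [0.455, 0.665, 0.02], "delta_rot": [0, 0, 0]}, {"gripper": 1, "linear": [0.455, 0.665, 0.02], "delta_rot": [0, 0, 0]}, {"gripper": 1, "linear": [0.455, 0.665, 0.02], "delta_rot": [0, 0, 0]}, {"gripper": 1, "linear": [0.455, 0.665, 0.02], "delta_rot": [0, 0, 0]}, {"gripper": 1, "linear": [0.455, 0.665, 0.02], "delta_rot": [0, 0, 0]}, {"gripper": 1, "linear": [0.455, 0.665, 0.02], "delta_rot": [0, 0, 0]}, {"gripper": 1, "linear": [0.455, 0.665, 0.02], "delta_rot": [0, 0, 0]}], newtons=40)

```text
clock: 0.9
position: [0.3579, -0.2278, 0.2412]
ee_rot: [0.0, 0.993, 0.115, 0.0]
contact_force: [0.7, -1.3, -0.5]
width: -0.0001
gripper_force: 0.0
```

Emit:
send_rows(increments=[{"gripper": 1, "linear": [0.229, 0.333, 0.0], "delta_rot": [0, 0, 0]}, {"gripper": 1, "linear": [0.229, 0.333, 0.0], "delta_rot": [0, 0, 0]}, {"gripper": 1, "linear": [0.229, 0.333, 0.0], "delta_rot": [0, 0, 0]}, {"gripper": 1, "linear": [0.229, 0.333, 0.0], "delta_rot": [0, 0, 0]}, {"gripper": 1, "linear": [0.229, 0.333, 0.0], "delta_rot": [0, 0, 0]}, {"gripper": 1, "linear": [0.229, 0.333, 0.0], "delta_rot": [0, 0, 0]}, {"gripper": 1, "linear": [0.229, 0.333, 0.0], "delta_rot": [0, 0, 0]}, {"gripper": 1, "linear": [0.229, 0.333, 0.0], "delta_rot": [0, 0, 0]}])

```text
clock: 1.7
position: [0.5846, 0.1018, 0.2408]
ee_rot: [0.0, 0.993, 0.115, -0.0]
contact_force: [-0.3, -0.7, -0.5]
width: -0.0003
gripper_force: 0.0
```

Emit:
send_rows(increments=[{"gripper": 1, "linear": [0, 0, 0], "delta_rot": [0, 0, 0]}])

```text
clock: 1.8
position: [0.5868, 0.1051, 0.2399]
ee_rot: [-0.001, 0.993, 0.118, 0.001]
contact_force: [-1.1, -0.7, -0.9]
width: -0.0001
gripper_force: 0.0
```

```bash
python3 - <<'E'
from h import *
np.set_printoptions(precision=3,suppress=True)
w=grab("wrist","w1.png"); save(w,"w1.npz"); s=get_state(); print(s["position"],s["qd"],s["clock"],w[3],w[2],w[1])
for p in((.587,.105,.088),(.599,-.017,.106),(.445,.272,.08)): print(proj(w,p))
E
```

```text
[0.585 0.102 0.24 ] [-0.047 -0.036  0.047 -0.031  0.021 -0.009] 1.85 [0.659 0.122 0.384] [[ 0.234 -0.929 -0.286]
 [-0.972 -0.224 -0.067]
 [-0.002  0.294 -0.956]] [[295.602   0.    320.885]
 [  0.    295.602 204.628]
 [  0.      0.      1.   ]]
[321.201 189.075]
[443.99  210.133]
[152.009 270.494]
```

View pics/w1.png

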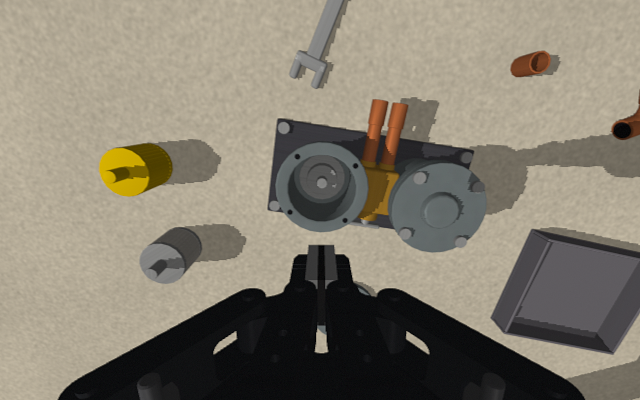

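Wrist view: open rim centred at about (322,187), with a disc and stub visible inside near (321,182); grey element top at (164,265) and the tray at (575,290).

```bash
python3 - <<'E'
from h import *
np.set_printoptions(precision=4,suppress=True)
w=load("w1.npz"); p=w[0].astype(int)
print("cols rim",p[187,282],p[187,300],"floor",p[182,321],p[200,321], "plate",p[150,275],"sand",p[100,200])
# expected flange circle vs. fit on edges
g=cv2.cvtColor(w[0],cv2.COLOR_BGR2GRAY); 
# rectified to plane z=.088 : 0.5mm/pixel
def rect(cam,z,cx,cy,h=.075,s=.0005):
    xs=np.arange(cx+h,cx-h,-s); ys=np.arange(cy+h,cy-h,-s)
    Y,X=np.meshgrid(ys,xs); P=np.stack([X,Y,np.full_like(X,z)],-1)-cam[3]
    v=P@cam[2]@cam[1].T; m=(v[...,:2]/v[...,2:]).astype(np.float32)
    return cv2.remap(cam[0],m,None,cv2.INTER_CUBIC)
out=[]
for nm,z,cx,cy,r in(("rim",.088,.587,.105,48),("elem",.056,.445,.272,28)):
    im=rect(w,z,cx,cy); cv2.imwrite("pics/r_%s.png"%nm,im); out.append(im)
    c=cv2.HoughCircles(cv2.medianBlur(cv2.cvtColor(im,cv2.COLOR_BGR2GRAY),5),cv2.HOUGH_GRADIENT_ALT,1,5,param1=150,param2=.5,minRadius=int(r*2-28),maxRadius=r*2+8)
    print(nm,[] if c is None else [(cx+.075-v*.0005,cy+.075-u*.0005,rr*.0005) for u,v,rr in c[0][:4]])
cv2.imwrite("pics/r.png",np.hstack(out))
E
```

```text
cols rim [103 103  96] [67 68 63] floor [129 131 131] [66 66 63] plate [56 52 53] sand [150 169 178]
rim [(np.float32(0.587), np.float32(0.105500005), np.float32(0.047567133)), (np.float32(0.587), np.float32(0.105500005), np.float32(0.03525473)), (np.float32(0.6105), np.float32(0.11850001), np.float32(0.041866783)), (np.float32(0.583), np.float32(0.11750001), np.float32(0.041188702))]
elem [(np.float32(0.44099998), np.float32(0.2745), np.float32(0.02842718)), (np.float32(0.47199997), np.float32(0.253), np.float32(0.023678428)), (np.float32(0.45299998), np.float32(0.2665), np.float32(0.018927626)), (np.float32(0.454), np.float32(0.2745), np.float32(0.019285962))]Traceback (most recent call last):
  File "<stdin>", line 18, in <module>
    return _nx.concatenate(arrs, 1, dtype=dtype, casting=casting)
           ~~~~~~~~~~~~~~~^^^^^^^^^^^^^^^^^^^^^^^^^^^^^^^^^^^^^^^
ValueError: all the input array dimensions except for the concatenation axis must match exactly, but along dimension 0, the array at index 0 has size 300 and the array at index 1 has size 301
```

Emit:
send_rows(increments=[{"gripper": 1, "linear": [0.001, 0.002, -0.05], "delta_rot": [0, 0, 0]}, {"gripper": 1, "linear": [0.001, 0.002, -0.1], "delta_rot": [0, 0, 0]}, {"gripper": 1, "linear": [0.001, 0.002, -0.14], "delta_rot": [0, 0, 0]}, {"gripper": 1, "linear": [0.001, 0.002, -0.16], "delta_rot": [0, 0, 0]}, {"gripper": 1, "linear": [0.001, 0.002, -0.17], "delta_rot": [0, 0, 0]}, {"gripper": 1, "linear": [0.001, 0.002, -0.172], "delta_rot": [0, 0, 0]}, {"gripper": 1, "linear": [0.001, 0.002, -0.172], "delta_rot": [0, 0, 0]}])

```text
clock: 2.55
position: [0.5856, 0.1013, 0.0702]
ee_rot: [0.0, 0.993, 0.115, 0.001]
contact_force: [0.4, 0.7, 0.4]
width: -0.0001
gripper_force: 0.0
```

Emit:
send_rows(increments=[{"gripper": 1, "linear": [0, 0, -0.003], "delta_rot": [0, 0, 0]}, {"gripper": 1, "linear": [0, 0, -0.005], "delta_rot": [0, 0, 0]}, {"gripper": 1, "linear": [0, 0, -0.007], "delta_rot": [0, 0, 0]}, {"gripper": 1, "linear": [0, 0, -0.007], "delta_rot": [0, 0, 0]}])

```text
clock: 2.95
position: [0.585, 0.1019, 0.0624]
ee_rot: [0.0, 0.993, 0.115, 0.0]
contact_force: [-0.4, 0.5, 0.4]
width: 0.0
gripper_force: 0.0
```

Emit:
send_rows(increments=[{"gripper": 1, "linear": [0.001, 0.003, -0.002], "delta_rot": [0, 0, 0]}, {"gripper": 1, "linear": [0.001, 0.003, -0.003], "delta_rot": [0, 0, 0]}, {"gripper": 1, "linear": [0.001, 0.003, -0.004], "delta_rot": [0, 0, 0]}])

```text
clock: 3.25
position: [0.5864, 0.1053, 0.06]
ee_rot: [-0.0, 0.993, 0.115, 0.001]
contact_force: [-3.1, 0.7, 15.4]
width: -0.0003
gripper_force: 7.8
```

Emit:
send_rows(increments=[{"gripper": 1, "linear": [0, 0, 0.014], "delta_rot": [0, 0, 0]}, {"gripper": 0.34, "linear": [0, 0, 0.014], "delta_rot": [0, 0, 0]}, {"gripper": 0.34, "linear": [0, 0, 0.014], "delta_rot": [0, 0, 0]}, {"gripper": 0.34, "linear": [0, 0, 0.014], "delta_rot": [0, 0, 0]}, {"gripper": 0.34, "linear": [0, 0, 0.014], "delta_rot": [0, 0, 0]}])

```text
clock: 3.75
position: [0.5855, 0.1048, 0.0715]
ee_rot: [0.0, 0.993, 0.115, -0.001]
contact_force: [0.2, 0.8, 0.7]
width: 0.0281
gripper_force: 0.0
```

Contact at the stub's height: the cap is there. Now down to grip its stub.

Emit:
send_rows(increments=[{"gripper": 0.34, "linear": [0, 0, -0.01], "delta_rot": [0, 0, 0]}, {"gripper": 0.34, "linear": [0, 0, -0.018], "delta_rot": [0, 0, 0]}, {"gripper": 0.34, "linear": [0, 0, -0.023], "delta_rot": [0, 0, 0]}, {"gripper": 0.34, "linear": [0, 0, -0.023], "delta_rot": [0, 0, 0]}, {"gripper": 0.34, "linear": [0, 0, -0.023], "delta_rot": [0, 0, 0]}])

```text
clock: 4.25
position: [0.5859, 0.1048, 0.0489]
ee_rot: [0.0, 0.993, 0.115, -0.0]
contact_force: [-0.3, -0.4, -0.5]
width: 0.0281
gripper_force: 0.0
```

Emit:
send_rows(increments=[{"gripper": 1, "linear": [0, 0, 0], "delta_rot": [0, 0, 0]}, {"gripper": 1, "linear": [0, 0, 0], "delta_rot": [0, 0, 0]}, {"gripper": 1, "linear": [0, 0, 0], "delta_rot": [0, 0, 0]}, {"gripper": 1, "linear": [0, 0, 0], "delta_rot": [0, 0, 0]}], newtons=50)

```text
clock: 4.65
position: [0.5862, 0.1049, 0.0496]
ee_rot: [0.0, 0.993, 0.115, 0.0]
contact_force: [0.6, 0.4, 1.5]
width: 0.0091
gripper_force: 48.8
```

Emit:
send_rows(increments=[{"gripper": 1, "linear": [0, 0, 0.01], "delta_rot": [0, 0, 0]}, {"gripper": 1, "linear": [0, 0, 0.03], "delta_rot": [0, 0, 0]}, {"gripper": 1, "linear": [0, 0, 0.06], "delta_rot": [0, 0, 0]}, {"gripper": 1, "linear": [0, 0, 0.1], "delta_rot": [0, 0, 0]}, {"gripper": 1, "linear": [0, 0, 0.13], "delta_rot": [0, 0, 0]}, {"gripper": 1, "linear": [0, 0, 0.13], "delta_rot": [0, 0, 0]}, {"gripper": 1, "linear": [0, 0, 0.13], "delta_rot": [0, 0, 0]}])

```text
clock: 5.35
position: [0.5859, 0.1048, 0.1801]
ee_rot: [0.0, 0.993, 0.115, 0.001]
contact_force: [-0.5, -0.9, -2.1]
width: 0.0091
gripper_force: 48.8
```

```bash
python3 - <<'E'
from h import *
w=grab("wrist"); cv2.imwrite("pics/w2.png",w[0][100:400,150:500]); save(w,"w2.npz")
E
```

```text
(no output)
```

View pics/w2.png

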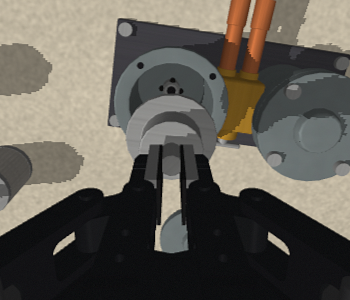

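The cap hangs upright in the fingers and the bare spigot shows in the chamber. Next, the tray.

Emit:
send_rows(increments=[{"gripper": 1, "linear": [-0.076, -0.383, 0], "delta_rot": [0, 0, 0]}, {"gripper": 1, "linear": [-0.076, -0.383, 0], "delta_rot": [0, 0, 0]}, {"gripper": 1, "linear": [-0.076, -0.383, 0], "delta_rot": [0, 0, 0]}, {"gripper": 1, "linear": [-0.076, -0.383, 0], "delta_rot": [0, 0, 0]}, {"gripper": 1, "linear": [-0.076, -0.383, 0], "delta_rot": [0, 0, 0]}, {"gripper": 1, "linear": [-0.076, -0.383, 0], "delta_rot": [0, 0, 0]}, {"gripper": 1, "linear": [-0.076, -0.383, 0], "delta_rot": [0, 0, 0]}, {"gripper": 1, "linear": [-0.076, -0.383, 0], "delta_rot": [0, 0, 0]}])

```text
clock: 6.2
position: [0.508, -0.2802, 0.1771]
ee_rot: [-0.001, 0.993, 0.115, -0.002]
contact_force: [0.5, 0.2, -0.7]
width: 0.009
gripper_force: 48.9
```

Emit:
send_rows(increments=[{"gripper": 1, "linear": [0, 0, -0.03], "delta_rot": [0, 0, 0]}, {"gripper": 1, "linear": [0, 0, -0.07], "delta_rot": [0, 0, 0]}, {"gripper": 1, "linear": [0, 0, -0.11], "delta_rot": [0, 0, 0]}, {"gripper": 1, "linear": [0, 0, -0.13], "delta_rot": [0, 0, 0]}, {"gripper": 1, "linear": [0, 0, -0.14], "delta_rot": [0, 0, 0]}, {"gripper": 1, "linear": [0, 0, -0.144], "delta_rot": [0, 0, 0]}, {"gripper": 1, "linear": [0, 0, -0.144], "delta_rot": [0, 0, 0]}])

```text
clock: 6.9
position: [0.51, -0.2782, 0.035]
ee_rot: [-0.0, 0.993, 0.115, -0.0]
contact_force: [0.1, -0.1, -1.4]
width: 0.0092
gripper_force: 49.0
```

Emit:
send_rows(increments=[{"gripper": 1, "linear": [0, 0, -0.002], "delta_rot": [0, 0, 0]}, {"gripper": 1, "linear": [0, 0, -0.002], "delta_rot": [0, 0, 0]}, {"gripper": 0.2, "linear": [0, 0, -0.002], "delta_rot": [0, 0, 0]}, {"gripper": 0.2, "linear": [0, 0, -0.002], "delta_rot": [0, 0, 0]}, {"gripper": 0.2, "linear": [0, 0, -0.002], "delta_rot": [0, 0, 0]}, {"gripper": 0.2, "linear": [0, 0, 0.03], "delta_rot": [0, 0, 0]}, {"gripper": 0.2, "linear": [0, 0, 0.08], "delta_rot": [0, 0, 0]}, {"gripper": 0.2, "linear": [0, 0, 0.13], "delta_rot": [0, 0, 0]}])

```text
clock: 7.7
position: [0.5094, -0.2778, 0.1663]
ee_rot: [-0.001, 0.993, 0.115, -0.001]
contact_force: [1.8, -0.5, 0.1]
width: 0.0342
gripper_force: 0.0
```

```bash
python3 - <<'E'
from h import *
w=grab("wrist"); save(w,"w3.npz"); t=grab("top"); cv2.imwrite("pics/w3.png",np.hstack([w[0][80:400,150:500],cv2.resize(t[0][180:300,390:510],(320,320))])); print(get_state()["position"])
E
```

```text
[ 0.51415665 -0.281026    0.17319771]
```

View pics/w3.png

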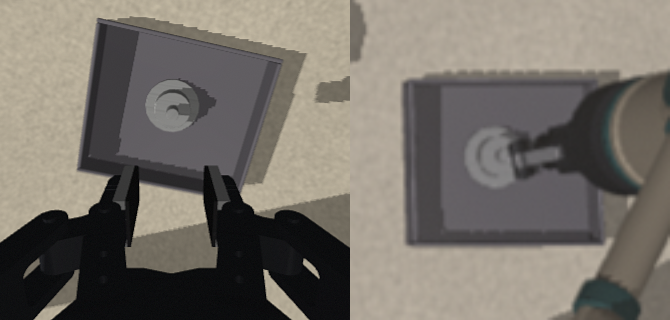

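The cap lies in the tray. On to the element.

Emit:
send_rows(increments=[{"gripper": 0.2, "linear": [-0.09, 0.548, 0.02], "delta_rot": [0, 0, 0]}, {"gripper": 0.2, "linear": [-0.09, 0.548, 0.02], "delta_rot": [0, 0, 0]}, {"gripper": 0.2, "linear": [-0.09, 0.548, 0.02], "delta_rot": [0, 0, 0]}, {"gripper": 0.2, "linear": [-0.09, 0.548, 0.02], "delta_rot": [0, 0, 0]}, {"gripper": 0.2, "linear": [-0.09, 0.548, 0.02], "delta_rot": [0, 0, 0]}, {"gripper": 0.2, "linear": [-0.09, 0.548, 0.02], "delta_rot": [0, 0, 0]}, {"gripper": 0.2, "linear": [-0.09, 0.548, 0.02], "delta_rot": [0, 0, 0]}, {"gripper": 0.2, "linear": [-0.09, 0.548, 0.02], "delta_rot": [0, 0, 0]}])

```text
clock: 8.6
position: [0.4445, 0.1181, 0.1798]
ee_rot: [0.0, 0.993, 0.115, 0.0]
contact_force: [0.8, 0.9, 0.4]
width: 0.0342
gripper_force: 0.0
```

Emit:
send_rows(increments=[{"gripper": 0.2, "linear": [-0.025, 0.15, 0.005], "delta_rot": [0, 0, 0]}, {"gripper": 0.2, "linear": [-0.025, 0.15, 0.005], "delta_rot": [0, 0, 0]}, {"gripper": 0.2, "linear": [-0.025, 0.15, 0.005], "delta_rot": [0, 0, 0]}, {"gripper": 0.2, "linear": [-0.025, 0.15, 0.005], "delta_rot": [0, 0, 0]}, {"gripper": 0.2, "linear": [-0.025, 0.15, 0.005], "delta_rot": [0, 0, 0]}, {"gripper": 0.2, "linear": [-0.025, 0.15, 0.005], "delta_rot": [0, 0, 0]}])

```text
clock: 9.2
position: [0.4201, 0.2653, 0.1843]
ee_rot: [0.001, 0.993, 0.115, -0.0]
contact_force: [0.3, -0.7, -0.9]
width: 0.0338
gripper_force: 0.0
```

```bash
python3 - <<'E'
from h import *
w=grab("wrist"); save(w,"w4.npz"); cv2.imwrite("pics/w4.png",w[0]); print(get_state()["position"],proj(w,(.444,.273,.08)),proj(w,(.444,.273,.056)))
E
```

```text
[0.42027733 0.26489005 0.18441615] [318.16481718 174.04124951] [318.34106796 168.95570478]
```

View pics/w4.png

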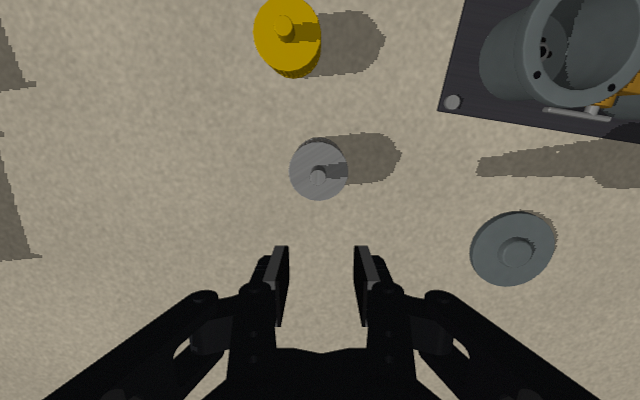

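Emit:
send_rows(increments=[{"gripper": 0.2, "linear": [0.024, 0.008, -0.02], "delta_rot": [0, 0, 0]}, {"gripper": 0.2, "linear": [0.024, 0.008, -0.06], "delta_rot": [0, 0, 0]}, {"gripper": 0.2, "linear": [0.024, 0.008, -0.1], "delta_rot": [0, 0, 0]}, {"gripper": 0.2, "linear": [0.024, 0.008, -0.118], "delta_rot": [0, 0, 0]}, {"gripper": 0.2, "linear": [0.024, 0.008, -0.124], "delta_rot": [0, 0, 0]}, {"gripper": 0.2, "linear": [0.024, 0.008, -0.124], "delta_rot": [0, 0, 0]}, {"gripper": 0.2, "linear": [0.024, 0.008, -0.124], "delta_rot": [0, 0, 0]}])

```text
clock: 9.95
position: [0.4455, 0.274, 0.0618]
ee_rot: [-0.0, 0.993, 0.114, 0.001]
contact_force: [-0.4, 0.5, 0.1]
width: 0.0343
gripper_force: 0.0
```

Emit:
send_rows(increments=[{"gripper": 1, "linear": [0, 0, 0], "delta_rot": [0, 0, 0]}, {"gripper": 1, "linear": [0, 0, 0], "delta_rot": [0, 0, 0]}, {"gripper": 1, "linear": [0, 0, 0], "delta_rot": [0, 0, 0]}, {"gripper": 1, "linear": [0, 0, 0], "delta_rot": [0, 0, 0]}, {"gripper": 1, "linear": [0, 0, 0], "delta_rot": [0, 0, 0]}], newtons=100)

```text
clock: 10.45
position: [0.4454, 0.2743, 0.0623]
ee_rot: [0.0, 0.993, 0.115, 0.002]
contact_force: [1.1, -2.5, 6.5]
width: 0.0102
gripper_force: 97.9
```

Emit:
send_rows(increments=[{"gripper": 1, "linear": [0, 0, 0.03], "delta_rot": [0, 0, 0]}, {"gripper": 1, "linear": [0, 0, 0.07], "delta_rot": [0, 0, 0]}, {"gripper": 1, "linear": [0, 0, 0.11], "delta_rot": [0, 0, 0]}, {"gripper": 1, "linear": [0.02, -0.024, 0.12], "delta_rot": [0, 0, 0]}, {"gripper": 1, "linear": [0.05, -0.06, 0.12], "delta_rot": [0, 0, 0]}, {"gripper": 1, "linear": [0.08, -0.096, 0.12], "delta_rot": [0, 0, 0]}, {"gripper": 1, "linear": [0.11, -0.13, 0.12], "delta_rot": [0, 0, 0]}, {"gripper": 1, "linear": [0.13, -0.155, 0.12], "delta_rot": [0, 0, 0]}])

```text
clock: 11.25
position: [0.5759, 0.1172, 0.1807]
ee_rot: [0.0, 0.993, 0.115, 0.001]
contact_force: [0.4, 0.1, -2.5]
width: 0.0101
gripper_force: 98.0
```

Emit:
send_rows(increments=[{"gripper": 1, "linear": [0.0115, -0.0135, 0], "delta_rot": [0, 0, 0]}, {"gripper": 1, "linear": [0.0115, -0.0135, 0], "delta_rot": [0, 0, 0]}, {"gripper": 1, "linear": [0.0115, -0.0135, 0], "delta_rot": [0, 0, 0]}, {"gripper": 1, "linear": [0.0115, -0.0135, 0], "delta_rot": [0, 0, 0]}])

```text
clock: 11.65
position: [0.5844, 0.1072, 0.1806]
ee_rot: [-0.0, 0.993, 0.116, -0.001]
contact_force: [-0.3, -0.4, -2.1]
width: 0.0101
gripper_force: 98.0
```

```bash
python3 - <<'E'
from h import *
w=grab("wrist"); save(w,"w5.npz"); s=grab("scene");cv2.imwrite("pics/w5.png",np.hstack([w[0][80:400,150:500],cv2.resize(s[0][110:270,290:450],(320,320),interpolation=cv2.INTER_CUBIC)])); print(get_state()["position"],get_state()["ee_rot"])
E
```

```text
[0.58463189 0.10713217 0.18074694] [-2.22155271e-04  9.93248782e-01  1.16003177e-01 -2.65334496e-04]
```

View pics/w5.png

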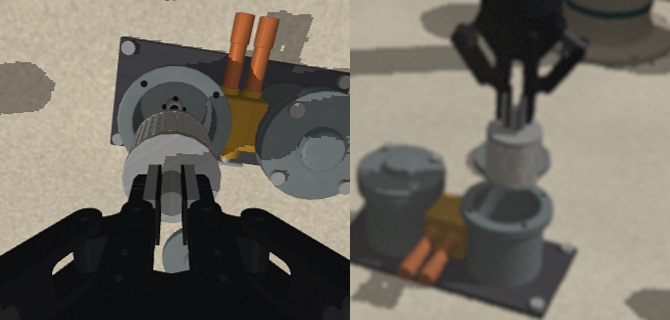

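Element hangs upright over the chamber. I'll measure the element-to-bore offset in this same picture.

```bash
python3 - <<'E'
from h import *
np.set_printoptions(precision=4,suppress=True)
def rect(cam,z,cx,cy,h=.075,s=.0005):
    n=int(2*h/s); xs=cx+h-s*np.arange(n); ys=cy+h-s*np.arange(n)
    Y,X=np.meshgrid(ys,xs); P=np.stack([X,Y,np.full_like(X,z)],-1)-cam[3]
    v=P@cam[2]@cam[1].T; return cv2.remap(cam[0],(v[...,:2]/v[...,2:]).astype(np.float32),None,cv2.INTER_CUBIC)
for f,z,cx,cy,r0,r1,n in(("w2",.088,.587,.105,33,50,"rim"),("w5",.088,.587,.105,33,50,"rim"),("w5",.176,.585,.107,26,30,"elem top")):
    im=rect(load(f+".npz"),z,cx,cy)
    c=cv2.HoughCircles(cv2.medianBlur(cv2.cvtColor(im,cv2.COLOR_BGR2GRAY),3),cv2.HOUGH_GRADIENT_ALT,1,3,param1=120,param2=.3,minRadius=r0*2,maxRadius=r1*2)
    print(f,n,[] if c is None else np.array([(cx+.075-v*.0005,cy+.075-u*.0005,rr*.0005) for u,v,rr in c[0][:4]]))
E
```

```text
w2 rim [[0.56   0.099  0.0389]
 [0.612  0.122  0.0395]
 [0.5935 0.104  0.0448]
 [0.584  0.117  0.0376]]
w5 rim [[0.5415 0.0975 0.0408]
 [0.535  0.0955 0.0449]
 [0.592  0.1055 0.0455]
 [0.6145 0.119  0.0391]]
w5 elem top [[0.582  0.106  0.0274]]
```

Emit:
send_rows(increments=[{"gripper": 1, "linear": [0.004, -0.001, 0], "delta_rot": [0, 0, 0]}, {"gripper": 1, "linear": [0.004, -0.001, -0.02], "delta_rot": [0, 0, 0]}, {"gripper": 1, "linear": [0.004, -0.001, -0.04], "delta_rot": [0, 0, 0]}, {"gripper": 1, "linear": [0.004, -0.001, -0.058], "delta_rot": [0, 0, 0]}, {"gripper": 1, "linear": [0.004, -0.001, -0.07], "delta_rot": [0, 0, 0]}, {"gripper": 1, "linear": [0.004, -0.001, -0.077], "delta_rot": [0, 0, 0]}, {"gripper": 1, "linear": [0.004, -0.001, -0.077], "delta_rot": [0, 0, 0]}])

```text
clock: 12.45
position: [0.5893, 0.1049, 0.1029]
ee_rot: [0.0, 0.993, 0.115, -0.001]
contact_force: [-0.2, -0.8, -1.3]
width: 0.0102
gripper_force: 98.1
```

Emit:
send_rows(increments=[{"gripper": 1, "linear": [0, 0, -0.002], "delta_rot": [0, 0, 0]}, {"gripper": 1, "linear": [0, 0, -0.004], "delta_rot": [0, 0, 0]}, {"gripper": 1, "linear": [0, 0, -0.005], "delta_rot": [0, 0, 0]}, {"gripper": 1, "linear": [0, 0, -0.005], "delta_rot": [0, 0, 0]}])

```text
clock: 12.85
position: [0.5898, 0.1048, 0.0989]
ee_rot: [0.0, 0.993, 0.115, 0.0]
contact_force: [-0.8, -0.1, -2.3]
width: 0.01
gripper_force: 98.1
```

Emit:
send_rows(increments=[{"gripper": 1, "linear": [0, 0, -0.0015], "delta_rot": [0, 0, 0]}, {"gripper": 1, "linear": [0, 0, -0.003], "delta_rot": [0, 0, 0]}, {"gripper": 1, "linear": [0, 0, -0.003], "delta_rot": [0, 0, 0]}])

```text
clock: 13.15
position: [0.5903, 0.1051, 0.0958]
ee_rot: [-0.0, 0.993, 0.115, 0.001]
contact_force: [2.0, 1.2, -2.7]
width: 0.0099
gripper_force: 98.1
```

Emit:
send_rows(increments=[{"gripper": 1, "linear": [0, 0, -0.0015], "delta_rot": [0, 0, 0]}, {"gripper": 1, "linear": [0, 0, -0.003], "delta_rot": [0, 0, 0]}, {"gripper": 1, "linear": [0, 0, -0.003], "delta_rot": [0, 0, 0]}])

```text
clock: 13.45
position: [0.5903, 0.1053, 0.0928]
ee_rot: [-0.0, 0.993, 0.115, 0.001]
contact_force: [2.0, 2.9, -0.0]
width: 0.01
gripper_force: 98.3
```

Emit:
send_rows(increments=[{"gripper": 1, "linear": [0.0005, 0.001, -0.001], "delta_rot": [0, 0, 0]}, {"gripper": 1, "linear": [0.0005, 0.001, -0.0025], "delta_rot": [0, 0, 0]}, {"gripper": 1, "linear": [0.0005, 0.001, -0.004], "delta_rot": [0, 0, 0]}, {"gripper": 1, "linear": [0.0005, 0.001, -0.004], "delta_rot": [0, 0, 0]}])

```text
clock: 13.85
position: [0.5913, 0.1058, 0.0903]
ee_rot: [0.0, 0.993, 0.115, 0.002]
contact_force: [0.8, 1.2, 7.1]
width: 0.01
gripper_force: 99.3
```

Emit:
send_rows(increments=[{"gripper": 1, "linear": [0, 0, -0.0015], "delta_rot": [0, 0, 0]}, {"gripper": 1, "linear": [0, 0, -0.003], "delta_rot": [0, 0, 0]}, {"gripper": 1, "linear": [0, 0, -0.003], "delta_rot": [0, 0, 0]}])

```text
clock: 14.15
position: [0.592, 0.1059, 0.0887]
ee_rot: [0.0, 0.993, 0.115, 0.003]
contact_force: [0.2, 1.8, 13.5]
width: 0.01
gripper_force: 100.1
```

Emit:
send_rows(increments=[{"gripper": 1, "linear": [0, 0, -0.0015], "delta_rot": [0, 0, 0]}, {"gripper": 1, "linear": [0, 0, -0.0025], "delta_rot": [0, 0, 0]}, {"gripper": 1, "linear": [0, 0, -0.0025], "delta_rot": [0, 0, 0]}])

```text
clock: 14.45
position: [0.5918, 0.1059, 0.0858]
ee_rot: [0.0, 0.993, 0.115, 0.002]
contact_force: [0.4, 1.4, 10.5]
width: 0.0103
gripper_force: 100.0
```

Emit:
send_rows(increments=[{"gripper": 1, "linear": [0, 0, -0.001], "delta_rot": [0, 0, 0]}, {"gripper": 1, "linear": [0, 0, -0.002], "delta_rot": [0, 0, 0]}, {"gripper": 1, "linear": [0, 0, -0.002], "delta_rot": [0, 0, 0]}])

```text
clock: 14.75
position: [0.5919, 0.106, 0.0842]
ee_rot: [0.0, 0.993, 0.115, 0.002]
contact_force: [-1.6, 2.0, 13.6]
width: 0.0103
gripper_force: 100.2
```

Emit:
send_rows(increments=[{"gripper": 1, "linear": [0, 0, -0.001], "delta_rot": [0, 0, 0]}, {"gripper": 1, "linear": [0, 0, -0.002], "delta_rot": [0, 0, 0]}, {"gripper": 1, "linear": [0, 0, -0.002], "delta_rot": [0, 0, 0]}])

```text
clock: 15.05
position: [0.592, 0.106, 0.0841]
ee_rot: [0.0, 0.993, 0.115, 0.003]
contact_force: [-3.6, 1.6, 24.7]
width: 0.01
gripper_force: 101.1
```

Emit:
send_rows(increments=[{"gripper": 1, "linear": [0, 0, -0.001], "delta_rot": [0, 0, 0]}, {"gripper": 1, "linear": [0, 0, -0.002], "delta_rot": [0, 0, 0]}, {"gripper": 1, "linear": [0, 0, -0.002], "delta_rot": [0, 0, 0]}])

```text
clock: 15.35
position: [0.592, 0.106, 0.0841]
ee_rot: [0.0, 0.993, 0.115, 0.003]
contact_force: [-6.8, 0.9, 33.7]
width: 0.0099
gripper_force: 102.4
```

Hard stop at 0.084 m, exactly the home height, with 34 N. I'll unload and release.

Emit:
send_rows(increments=[{"gripper": 1, "linear": [0, 0, 0.005], "delta_rot": [0, 0, 0]}, {"gripper": 0.4, "linear": [0, 0, 0.005], "delta_rot": [0, 0, 0]}, {"gripper": 0.4, "linear": [0, 0, 0.005], "delta_rot": [0, 0, 0]}, {"gripper": 0.4, "linear": [0, 0, 0.005], "delta_rot": [0, 0, 0]}, {"gripper": 0.4, "linear": [0, 0, 0.005], "delta_rot": [0, 0, 0]}, {"gripper": 0.4, "linear": [0, 0, 0.03], "delta_rot": [0, 0, 0]}, {"gripper": 0.4, "linear": [0, 0, 0.06], "delta_rot": [0, 0, 0]}, {"gripper": 1, "linear": [0, 0, 0.06], "delta_rot": [0, 0, 0]}])

```text
clock: 16.15
position: [0.5929, 0.1058, 0.1406]
ee_rot: [0.0, 0.993, 0.115, 0.004]
contact_force: [0.6, -0.5, -0.1]
width: 0.0121
gripper_force: 0.0
```

Emit:
send_rows(increments=[{"gripper": 1, "linear": [-0.02, 0, 0.04], "delta_rot": [0, 0, 0]}, {"gripper": 1, "linear": [-0.05, 0, 0.06], "delta_rot": [0, 0, 0]}, {"gripper": 1, "linear": [-0.05, 0, 0.06], "delta_rot": [0, 0, 0]}, {"gripper": 1, "linear": [-0.05, 0, 0.06], "delta_rot": [0, 0, 0]}])

```text
clock: 16.55
position: [0.5399, 0.1057, 0.197]
ee_rot: [0.0, 0.993, 0.115, 0.0]
contact_force: [0.2, -0.2, 0.6]
width: 0.0002
gripper_force: 0.0
```

```bash
python3 - <<'E'
from h import *
np.set_printoptions(precision=4,suppress=True)
w=grab("wrist"); save(w,"w6.npz"); s=grab("scene")
print(get_state()["position"],proj(w,(.587,.1055,.088)),proj(w,(.587,.1055,.102)),proj(w,(.587,.1055,.078)))
u,v=proj(w,(.587,.1055,.088)).astype(int); a=w[0][max(0,v-50):v+50,u-55:u+55]; print(u-55,max(0,v-50))
cv2.imwrite("pics/w6.png",np.hstack([cv2.resize(a,None,fx=4,fy=4,interpolation=cv2.INTER_CUBIC),cv2.resize(s[0][170:270,320:410],(360,400),interpolation=cv2.INTER_CUBIC)]))
E
```

```text
[0.5402 0.1056 0.1959] [333.6571 148.8698] [334.4    150.8713] [333.1734 147.5664]
278 98
```

View pics/w6.png

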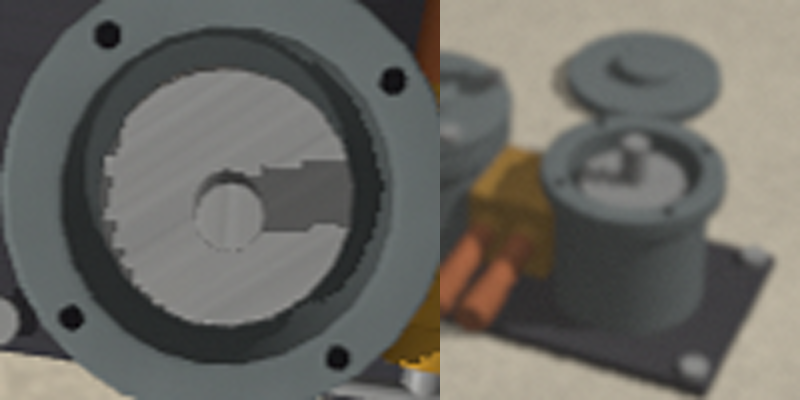

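The element sits centred and upright. I'll verify its depth by pressing the rod's top, which should be at 0.102 m, with shut fingers.

Emit:
send_rows(increments=[{"gripper": 1, "linear": [0.047, 0, 0], "delta_rot": [0, 0, 0]}, {"gripper": 1, "linear": [0.047, 0, -0.04], "delta_rot": [0, 0, 0]}, {"gripper": 1, "linear": [0.047, 0, -0.075], "delta_rot": [0, 0, 0]}, {"gripper": 1, "linear": [0.047, 0, -0.089], "delta_rot": [0, 0, 0]}, {"gripper": 1, "linear": [0.047, 0, -0.092], "delta_rot": [0, 0, 0]}, {"gripper": 1, "linear": [0.047, 0, -0.095], "delta_rot": [0, 0, 0]}, {"gripper": 1, "linear": [0.047, 0, -0.097], "delta_rot": [0, 0, 0]}, {"gripper": 1, "linear": [0.047, 0, -0.097], "delta_rot": [0, 0, 0]}])

```text
clock: 17.45
position: [0.5872, 0.1057, 0.102]
ee_rot: [0.0, 0.993, 0.115, -0.0]
contact_force: [-5.8, -0.9, 18.1]
width: 0.0001
gripper_force: 9.0
```

Emit:
send_rows(increments=[{"gripper": 1, "linear": [0, 0, -0.001], "delta_rot": [0, 0, 0]}, {"gripper": 1, "linear": [0, 0, -0.002], "delta_rot": [0, 0, 0]}, {"gripper": 1, "linear": [0, 0, -0.003], "delta_rot": [0, 0, 0]}, {"gripper": 1, "linear": [0, 0, -0.003], "delta_rot": [0, 0, 0]}])

```text
clock: 17.85
position: [0.5873, 0.1057, 0.102]
ee_rot: [0.0, 0.993, 0.115, 0.001]
contact_force: [-10.9, -1.3, 33.1]
width: -0.0001
gripper_force: 16.2
```

Stays at 0.102 m under 33 N: fully home. Retreating and handing in.

Emit:
send_rows(increments=[{"gripper": 1, "linear": [0, 0, 0.02], "delta_rot": [0, 0, 0]}, {"gripper": 1, "linear": [0, 0, 0.06], "delta_rot": [0, 0, 0]}, {"gripper": 1, "linear": [-0.03, 0, 0.11], "delta_rot": [0, 0, 0]}, {"gripper": 1, "linear": [-0.06, 0, 0.13], "delta_rot": [0, 0, 0]}, {"gripper": 1, "linear": [-0.06, 0, 0.13], "delta_rot": [0, 0, 0]}, {"gripper": 1, "linear": [-0.06, 0, 0.13], "delta_rot": [0, 0, 0]}])

```text
clock: 18.45
position: [0.5276, 0.1058, 0.227]
ee_rot: [0.0, 0.993, 0.115, 0.001]
contact_force: [-0.7, 0.8, -0.1]
width: 0.0002
gripper_force: 0.0
```

```bash
python3 -c "
from h import *
s=get_state(); print(s['position'],s['contact_force']); print(sign_off())"
```

```text
[0.52757271 0.1057506  0.22700521] [-0.66750698  0.81041976 -0.1024507 ]
the job is handed in; nothing more can be done
None
```

The old cap was still in the chamber and now lies in the scrap tray; the new element is fully home and upright on its spigot (its rod top held at the home height under a 33 N push), and the job was handed in at about 18.5 s.

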